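# Turn the strainer insert home in its filter housing

### The job

Lift the strainer insert out of the rinse box through the round port in its top and carry it to the filter housing. Set it into the bore with its two lugs resting on the rim well away from the two notches (some 30 degrees or more), then turn it by its handle under light pressure, without forcing it, until both lugs drop into the notches and it sits fully home, and let go. Leave the sample jar between them standing where it is.

Things in the scene. Friction and masses are not known exactly. Their poses are not given: they have to be found in the camera images.
- insert_mid (a point): steel strainer insert, loose, 90 mm tall, 0.25-0.5 kg: round plug 62 mm dia, 40 tall (lowest 10 tapers to 48 dia), two opposite lugs at its top along +x and -x: reach 50 mm from the axis, 16 wide, 10 thick; black bar handle on top. This point: on the axis, 45 mm above the underside, 15 above the lugs' underside; z up. Same after a half turn. Starts upright in the rinse box, at any yaw
- insert_handle (a point): the insert's upright bar handle, centre of the bar, on the axis 20 mm above insert_mid, same axes: 56 mm long along x (the lugs' direction), 14 thick along y, 50 tall; its top is 25 mm above this point, the lugs' upper side 25 mm below
- port (a point): rinse box, white sheet metal, fixed, 200 x 200 mm, 125 tall, with a round port 140 mm in diameter in its 8 mm thick top. This point: centre of the port at the top surface, z up. On a pedestal (90 mm across, its top 90 mm below this point) stands the insert, up to about 9 mm off-centre, the top of its handle level with the box's top
- seat (a point): rim of the filter housing, fixed: bore 66 mm in diameter, this point at its centre, level with the flat rim, 90 mm above the table; z up. Two notches in the rim along +x and -x: 21 mm wide, 10 deep, reaching 56 mm from the axis; they take the lugs either way round. insert_mid is 15 mm above this point with the lugs on the rim, 5 mm when fully home (lugs flush with the rim)
- housing: the whole filter housing, origin under its centre on the table, axes as seat: grey cylinder 124 mm in diameter, 90 tall, on a 150 mm square foot, pipe stubs along +y and -y at 42 mm height reaching 95 mm from the axis
- insert: the insert's underside centre, 45 mm below insert_mid, same axes
- jar_mid (a point): closed glass sample jar, 66 mm in diameter, 100 mm tall, loose, standing between the rinse box and the housing; this point is half-way up its axis
Not all that is in view belongs to the job. Leave any pink look-alike of the insert alone. What is shaped like the housing but red is not meant.

How it is judged:
By the outcome, as a careful person would: the job done as asked, in the order asked, and still so for the second after the job is handed in, with the robot touching nothing.
It also fails if it takes over 54 s, if anything falls off the work surface, if the arm or the gripper's body presses on something with over 40 N, if the wrist force passes 120 N, or if a joint passes its speed limit or range.

### The arm

A 6-joint arm with a two-finger parallel gripper is mounted at the origin on the work surface. World frame = base frame: x ahead of the robot, y to its left, z up, the work surface at z = 0. Lengths are in m, angles in rad, forces in N, time in s.
With the tool pointing down it reaches from about 0.325 to 0.9 m from the base axis. Payload 6.1 kg.
Tool frame: the origin (TCP) lies between the finger pads; the fingertips stand 14 mm ahead of it and the grasp point (between the pads) lies 5 mm behind it; z points along the fingers, y is the line along which they close (so a half turn about z gives the same grasp; the last joint's range is limited). The gripper opens to 85 mm and grips with 20 to 120 N. Pads are 22 mm wide; open, the fingers measure 114 mm over their backs; the gripper's body (76 mm by 85 mm) begins 54 mm behind the grasp point. The pads swing forward as they close: fully open they stand 13 mm farther back than shut.
Start: joints at [-1.331, 0.22, 1.526, -0, 1.395, -0.126], TCP at [0.224, -0.584, 0.225] pointing down, gripper open.
Joint ranges: [-2.98, 2.98], [-0.91, 2.08], [0.09, 2.57], [-1.24, 4.39], [0.2, 2.65], [-2.68, 2.68]. Speed limits (rad/s): [2.57, 2.57, 3.01, 3.14, 3.14, 3.14].

### API

Orientations are given as a unit quaternion [x, y, z, w].
In Python, from workcell import bot gives the robot as it stands. The module is installed in compiled form; this text tells all that it offers.
- The arm moves only by the tool drive_tool, never from a script. Its argument "deltas" is a list of rows, each a list of 7 numbers: the turn, a rotation vector about the tool's x, y, z in rad, then the shift along the tool's x, y, z in mm, then the opening, from -1 (shut) to 1 (fully open). In form: [[wx, wy, wz, tx, ty, tz, claw], ...]. A call has 1 to 10 rows; each row shifts and turns the commanded pose from where the row before left it, along the tool's axes as they then stand; what a row does not reach is not made up. A row lasts 1/12 s, in which the tool goes at most 41.7 mm and 7.16 degrees, less where a joint would pass 70% of its speed; a pose out of reach is approached as far as the arm can. A call is refused whole if a number of a shift passes 41.7 or a number of a turn 0.125, either way. A call with a gripper value outside its range is refused whole. The fingers move at their own pace and stop on an object; "force" is the grip in N (left out, the last holds). Time passes only in rows, so rows that do not move let the fingers close. It gives the time, the measured TCP pose, the force, the opening and the grip force at its end, in the units of the state.
- bot.read_state(): the state, without advancing time (a new reading comes with each control period).
- bot.capture(name): name is "scene" or "top" or "wrist"; returns (picture, depth): 420x560x3 uint8, red, green, blue; 420x560 float32, m along the optical axis (not along the pixel's ray), 0 where there is no reading.
- bot.calibration(name): a dict with "vfov" (degrees; the focal length in pixels is half the picture's height over the tangent of half this angle, whatever the lens; pixels are square), "cx", "cy" (the principal point, pixels), "position" and "rotation" of the camera in the world. Camera axes: x right, y down, z forward; pixel columns grow to the right and rows downward; lengths in m; the calibration is good to about 2 mm. A picture is of the moment at which its call begins: read the wrist's pose just before it. calibration takes no time and is no camera call; for the wrist camera it gives the pose at the moment of the call.
- bot.hand_in(): hands the job in; it is judged then, once.
The state is a dict: "clock": time; "joint_positions": joint angles; "qvel": joint speeds; "joint_efforts": joint torques, N m; "tcp_pos": TCP position; "tcp_rot": TCP orientation; "force": force on the tool from outside, world axes, zero at the start; "torque": the same for the moment, N m; "finger_gap": opening from 0.0 (shut) to 1.0 (fully open); "grip_force": force on a finger pad.
Only numpy, scipy, OpenCV 4.12 (cv2) and the standard library are available. Lean on these libraries where they do the work, as an engineer would, in place of code of your own. Each camera call takes 0.05 s, during which the arm holds its last target. There are 200 camera calls.

## Working session

There is one attempt and no reset: what is moved stays moved. The work goes in short steps, Python scripts to look and compute and a tool call to move; the robot and the scene stay as the last step left them, time stands still between calls to the robot, and variables do not carry over. Pictures are saved under pics/ and viewed, at most 10 in all, crops included, and the job is handed in when it is done.

Besides the shell and the picture viewer there is one more tool, called as name(argument=value, ...) on one line, values as JSON. drive_tool: Moves the arm, as the interface text tells. Its arguments: {"type":"object","properties":{"deltas":{"type":"array","items":{"type":"array","items":{"type":"number"}}},"force":{"type":"number"}},"required":["deltas"]}

```bash
mkdir -p pics
cat > h.py <<'E'
import numpy as np, cv2
from workcell import bot
from scipy.spatial.transform import Rotation as R
def cal(n):
    c=bot.calibration(n); r=np.array(c["rotation"],float)
    if r.shape!=(3,3): r=R.from_quat(r.ravel()).as_matrix()
    return 210/np.tan(np.radians(c["vfov"])/2),c["cx"],c["cy"],np.array(c["position"]),r
def cloud(d,k):
    f,cx,cy,p,r=k; v,u=np.indices(d.shape)
    P=np.stack([(u-cx)/f*d,(v-cy)/f*d,d],-1)@r.T+p; P[d==0]=np.nan; return P
def ray(u,v,z,k):
    f,cx,cy,p,r=k; w=r@np.array([(u-cx)/f,(v-cy)/f,1]); return p+w*(z-p[2])/w[2]
def snap(n,name=None):
    k=cal(n); im,d=bot.capture(n); np.savez(f"{n}.npz",im=im,d=d,f=k[0],cx=k[1],cy=k[2],p=k[3],r=k[4])
    if name: cv2.imwrite(f"pics/{name}.png",im[...,::-1])
    return im,d,k
E
python3 - <<'E'
from h import *
a,_,k=snap("top"); b,_,k2=snap("scene")
print(k,k2,bot.calibration("top"))
cv2.imwrite("pics/top1.png",a[...,::-1]);cv2.imwrite("pics/scene1.png",b[...,::-1])
s=bot.read_state();print(s)
E
```

```text
(np.float64(544.5505297419586), 282.63862184918884, 217.00675604087374, array([0.26601503, 0.10829255, 1.51503019]), array([[-0.02697969, -0.99276313,  0.11701908],
       [-0.99944312,  0.02908843,  0.01634996],
       [-0.01963554, -0.1165128 , -0.99299507]])) (np.float64(437.74258620314686), 276.56066037036845, 211.6286903059091, array([ 0.93502543, -0.67507406,  0.73430736]), array([[ 0.84403647,  0.30201286, -0.44315986],
       [ 0.5362795 , -0.47931699,  0.69473702],
       [-0.00259454, -0.82404093, -0.56652433]])) {'vfov': 42.177183329646276, 'cx': 282.63862184918884, 'cy': 217.00675604087374, 'position': array([0.26601503, 0.10829255, 1.51503019]), 'rotation': array([-0.69586762,  0.71572746, -0.03498638,  0.04773277])}
{'clock': 0.1, 'joint_positions': array([-1.33109594e+00,  2.21137744e-01,  1.52748340e+00,  1.44293458e-05,
        1.39467947e+00, -1.26139672e-01]), 'qvel': array([-0.00047808,  0.00094374, -0.00204296, -0.00078706,  0.00061264,
       -0.00031305]), 'joint_efforts': array([ 1.48514904e-03, -4.98236704e+01, -3.90547585e+01, -3.31871715e-04,
        5.59565815e-03, -1.04554496e-05]), 'tcp_pos': array([ 0.22343226, -0.58311939,  0.22372157]), 'tcp_rot': array([ 9.83316600e-01,  1.81900344e-01, -4.13725050e-05, -8.53003455e-04]), 'force': array([ 0.37366402,  0.22986898, -0.26674138]), 'torque': array([-0.03330951, -0.02686775, -0.02148552]), 'grip_force': 0.0, 'finger_gap': 1.0050404174388154}
```

View pics/top1.png

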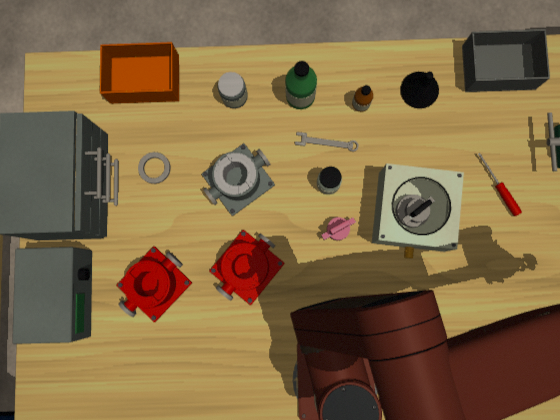

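View pics/scene1.png

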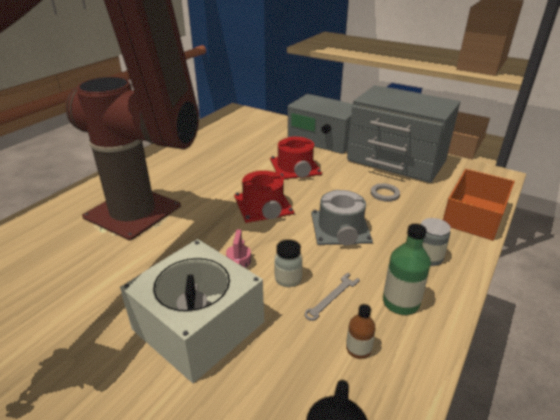

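The top view shows the grey housing at about (235,176), the jar at (329,180), the rinse box at (420,207) with a dark handle near (420,210), and the pink decoy at (339,229). The two red housings are at (246,267) and (153,284). The scene view agrees.

Run:
```python
from h import *
z=np.load("top.npz"); im,d=z["im"],z["d"]; k=(z["f"],z["cx"],z["cy"],z["p"],z["r"]); P=cloud(d,k)
print("table z",np.nanmedian(P[300:400,100:200,2]))
def reg(u0,u1,v0,v1,a,b):
    m=np.zeros(d.shape,bool); m[v0:v1,u0:u1]=1
    return m&(P[...,2]>a)&(P[...,2]<b)
# box top
m=reg(360,475,155,260,.117,.135); q=P[m]; rect=cv2.minAreaRect(q[:,:2].astype(np.float32)*1000); print("box",rect,np.median(q[:,2]))
c,_=cv2.findContours((m*255).astype(np.uint8),cv2.RETR_CCOMP,cv2.CHAIN_APPROX_NONE)
for x in sorted(c,key=len)[-2:]:
    x=x[:,0]; p=np.array([ray(u,v,.125,k)[:2] for u,v in x])
    h=cv2.minEnclosingCircle(p.astype(np.float32)*1000); print("cont",len(x),h)
# rim
m=reg(195,280,135,220,.08,.1); q=P[m]; print("rim",cv2.minEnclosingCircle(q[:,:2].astype(np.float32)*1000),np.median(q[:,2]))
m=reg(195,280,135,220,.006,.03); q=P[m];print("foot",cv2.minAreaRect(q[:,:2].astype(np.float32)*1000),np.median(q[:,2]))
m=reg(195,280,135,220,.03,.065); q=P[m];print("stub",cv2.minAreaRect(q[:,:2].astype(np.float32)*1000))
m=reg(310,345,160,195,.085,.11); q=P[m];print("jar",cv2.minEnclosingCircle(q[:,:2].astype(np.float32)*1000),np.median(q[:,2]))
# handle
g=im.astype(int).sum(-1); m=reg(395,450,185,235,.10,.14)&(g<150); q=P[m]; print("handle",m.sum(),cv2.minAreaRect(q[:,:2].astype(np.float32)*1000),np.median(q[:,2]) if len(q) else 0)
big=lambda u0,u1,v0,v1: cv2.resize(im[v0:v1,u0:u1],(400,400),interpolation=cv2.INTER_CUBIC)
cv2.imwrite("pics/crop1.png",np.hstack([big(190,280,131,221),big(375,465,162,252)])[...,::-1])
```

```text
table z 0.0010819904932029
box ((448.3315124511719, -223.95779418945312), (202.233642578125, 202.24815368652344), 81.54946899414062) 0.12520324946438088
cont 155 ((448.0925598144531, -222.9468231201172), 72.8519515991211)
cont 307 ((447.0512390136719, -223.53143310546875), 140.6269989013672)
rim ((553.5015869140625, 256.6900939941406), 62.30963897705078) 0.08965170788976318
foot ((564.0819702148438, 258.70501708984375), (237.92483520507812, 240.4827880859375), 89.41448211669922) 0.012115718841493317
stub ((542.1249389648438, 248.88290405273438), (96.18402862548828, 189.86700439453125), 36.596168518066406)
jar ((534.9102172851562, 3.353612184524536), 29.328706741333008) 0.10013003029026268
handle 232 ((438.77716064453125, -227.11322021484375), (140.1780242919922, 126.68710327148438), 88.05956268310547) 0.12499951268834275
```

View pics/crop1.png

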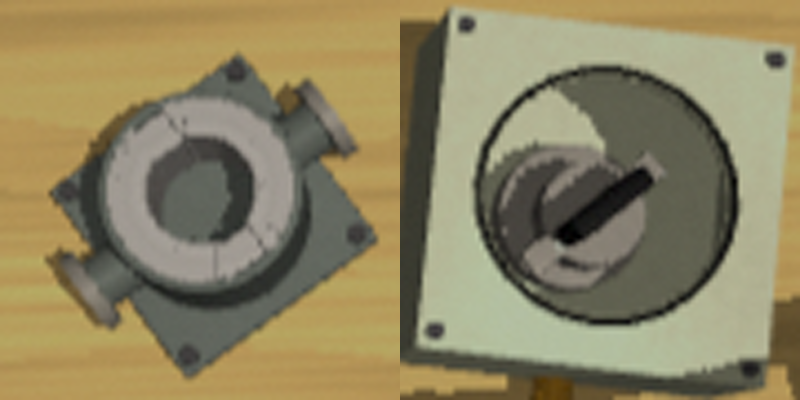

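The crops show the handle as a black bar from about (413,216) to (432,201) in the full image. That puts the lugs at a yaw of roughly 141°. The housing's notches show as dark gaps perpendicular to the pipe stubs, at a yaw of roughly 55°. Next I'll move above the box and refine these with the wrist camera.

drive_tool(deltas=[[0,0,0,28,-21,-5,0.5],[0,0,0,28,-21,-5,0.5],[0,0,0,28,-21,-5,0.5],[0,0,0,28,-21,-5,0.5],[0,0,0,28,-21,-5,0.5],[0,0,0,28,-21,-5,0.5],[0,0,0,28,-21,-5,0.5],[0,0,0,28,-21,-5,0.5],[0,0,0,28,-21,-5,0.5],[0,0,0,28,-21,-5,0.5]])

```text
clock: 0.93
tcp_pos: [0.4103, -0.2856, 0.2746]
tcp_rot: [0.983, 0.182, -0.0, -0.0]
force: [1.2, 0.1, -0.1]
finger_gap: 0.749
grip_force: 0.0
```

```bash
cat >> h.py <<'E'
def yaw():
    s=bot.read_state(); r=R.from_quat(s["tcp_rot"]).as_matrix(); return np.degrees(np.arctan2(r[1,1],r[0,1]))
def togo(pos,y):
    s=bot.read_state(); r=R.from_quat(s["tcp_rot"]).as_matrix()
    print("tool shift mm",np.round(1000*r.T@(np.array(pos)-s["tcp_pos"]),1),"wz deg",round(-((y-yaw()+180)%360-180),2),"tilt",np.round(r[:,2],4),"t",round(s["clock"],2))
E
python3 - <<'E'
from h import *
im,d,k=snap("wrist","w1"); print(k); togo([.448,-.224,.27],-129)
E
```

```text
(np.float64(331.1242870941657), 277.50807124441917, 210.00265578883264, array([ 0.47477675, -0.26248386,  0.42367858]), array([[ 0.35665867, -0.89854933, -0.25574147],
       [-0.93423426, -0.34332054, -0.09663002],
       [-0.00097446,  0.27338638, -0.96190381]]))
tool shift mm [ 52.7 -40.8   6.2] wz deg 60.15 tilt [ 0.0033  0.003  -1.    ] t 0.98
```

View pics/w1.png

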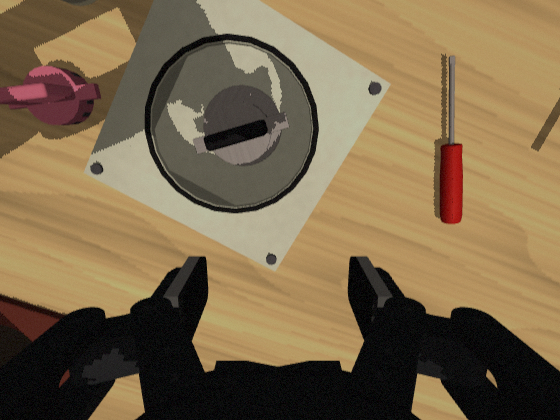

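The wrist view shows the box port around (231,123) and the black handle from about (205,142) to (267,127), with a light lug at each end.

Run:
```python
from h import *
z=np.load("wrist.npz"); im,d=z["im"],z["d"]; k=(z["f"],z["cx"],z["cy"],z["p"],z["r"]); P=cloud(d,k)
m=np.zeros(d.shape,bool); m[85:175,180:295]=1
g=im.astype(int).sum(-1)
h=m&(g<110)&(P[...,2]>.116)&(np.hypot(P[...,0]-.448,P[...,1]+.224)<.05)
q=P[h]; print("handle",h.sum(),cv2.minAreaRect(q[:,:2].astype(np.float32)*1000),q.mean(0),np.percentile(q[:,2],[5,50,95]))
v=np.linalg.svd(q[:,:2]-q[:,:2].mean(0))[2][0]; print("yaw",np.degrees(np.arctan2(v[1],v[0])))
l=m&(abs(P[...,2]-.073)<.006)&(g>150); q=P[l]; print("lugs",l.sum(),cv2.minAreaRect(q[:,:2].astype(np.float32)*1000))
b=(abs(P[...,2]-.125)<.004)&(g>300)
c,_=cv2.findContours((b*255).astype(np.uint8),cv2.RETR_CCOMP,cv2.CHAIN_APPROX_NONE)
for x in sorted(c,key=len)[-2:]:
    p=np.array([ray(u,v,.125,k)[:2] for u,v in x[:,0]]).astype(np.float32)*1000
    print(len(x),cv2.minEnclosingCircle(p),cv2.fitEllipse(p))
```

```text
handle 919 ((445.6759948730469, -232.41310119628906), (12.9049711227417, 55.11094665527344), 36.84941101074219) [ 0.44601442 -0.23278413  0.12470559] [0.12292205 0.12481604 0.12614136]
yaw 126.72660886147601
lugs 2423 ((444.94903564453125, -232.43954467773438), (61.11861801147461, 92.74273681640625), 7.797835826873779)
174 ((399.5783996582031, -200.43649291992188), 41.248023986816406) ((451.1932373046875, -231.81271362304688), (141.6802978515625, 148.27386474609375), 37.841575622558594)
1081 ((449.00225830078125, -228.7788543701172), 140.7816162109375) ((444.3653259277344, -232.742919921875), (202.7095184326172, 225.52308654785156), 26.689817428588867)
```

drive_tool(deltas=[[0,0,0.12,0,0,0,0.1],[0,0,0.12,0,0,0,0.1],[0,0,0.12,0,0,0,0.1],[0,0,0.12,0,0,0,0.1],[0,0,0.12,0,0,0,0.1],[0,0,0.12,0,0,0,0.1],[0,0,0.12,0,0,0,0.1],[0,0,0.12,0,0,0,0.1],[0,0,0.12,0,0,0,0.1],[0,0,0.12,0,0,0,0.1]])

```text
clock: 1.82
tcp_pos: [0.4096, -0.2874, 0.2742]
tcp_rot: [0.913, -0.408, -0.0, -0.0]
force: [0.6, 0.6, 0.1]
finger_gap: 0.551
grip_force: 0.0
```

Run:
```python
from h import *
togo([.4458,-.2325,.24],-143.2); print(bot.read_state()["joint_positions"])
```

```text
tool shift mm [-16.7 -63.6  34.2] wz deg 5.06 tilt [-7.e-04  6.e-04 -1.e+00] t 1.82
[-7.69465074e-01 -1.10865054e-01  1.77917781e+00 -4.37547547e-05
  1.47419506e+00  1.64146207e+00]
```

drive_tool(deltas=[[0,0,0.044,-14,-16,4,0.1],[0,0,0.044,-14,-16,4,0.1],[0,0,0,-14,-16,4,0.1],[0,0,0,-14,-14,4,0.1],[0,0,0,0,0,0,0.1],[0,0,0,0,0,0,0.1],[0,0,0,0,0,0,0.1]])

```text
clock: 2.4
tcp_pos: [0.4227, -0.2053, 0.2587]
tcp_rot: [0.896, -0.445, 0.0, 0.0]
force: [0.5, -1.1, 0.8]
finger_gap: 0.55
grip_force: 0.0
```

```bash
cat > m.py <<'E'
from h import *
import sys
im,d,k=snap("wrist",sys.argv[1]); P=cloud(d,k); g=im.astype(int).sum(-1)
h=(g<130)&(abs(P[...,2]-.125)<.006)&(np.hypot(P[...,0]-.447,P[...,1]+.229)<.045)
q=P[h]; r=cv2.minAreaRect(q[:,:2].astype(np.float32)*1000); v=np.linalg.svd(q[:,:2]-q[:,:2].mean(0))[2][0]
y=np.degrees(np.arctan2(v[1],v[0]))%180; print("handle",h.sum(),r,q.mean(0),"yaw",y)
b=(abs(P[...,2]-.125)<.004)&(g>300); p=P[b][:,:2]; print("box",cv2.minAreaRect(p.astype(np.float32)*1000))
togo([r[0][0]/1000,r[0][1]/1000,.16],y+90)
E
python3 m.py w2; python3 -c "
from h import *
print(bot.read_state()['qvel'].round(4))"
```

```text
handle 1041 ((445.567626953125, -232.4700469970703), (13.878800392150879, 53.53644561767578), 36.55040740966797) [ 0.44622547 -0.23316907  0.12459466] yaw 126.51691922599863
box ((449.2873840332031, -227.96661376953125), (200.9236602783203, 200.82716369628906), 81.4913558959961)
tool shift mm [35.2 -2.  98.8] wz deg 0.63 tilt [-0.e+00 -5.e-04 -1.e+00] t 2.45
[-0.0088  0.0024 -0.0066  0.0008  0.0009  0.0012]
```

View pics/w2.png

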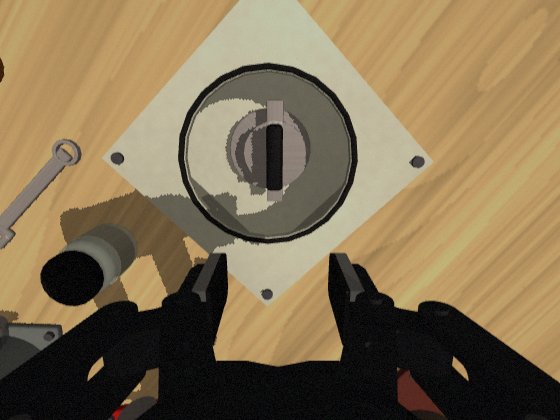

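The wrist view shows the handle at (274,157), upright in the image and centred between the lugs. The port is around (268,153). The two wrist fixes agree to within 0.5 mm, so I'll go in.

drive_tool(deltas=[[0,0,0.011,12,-2,8,0.1],[0,0,0,12,0,10,0.1],[0,0,0,11,0,20,0.1],[0,0,0,0,0,20,0.1],[0,0,0,0,0,20,0.1],[0,0,0,0,0,14,0.1],[0,0,0,0,0,0,0.1],[0,0,0,0,0,0,0.1]])

```text
clock: 3.12
tcp_pos: [0.4447, -0.2322, 0.1662]
tcp_rot: [0.893, -0.45, -0.001, -0.0]
force: [0.1, -0.5, 0.6]
finger_gap: 0.551
grip_force: 0.0
```

Run:
```python
from h import *
togo([.4456,-.2324,.100],-143.4)
```

```text
tool shift mm [ 0.8 -0.7 66.2] wz deg -0.13 tilt [-1.5e-03  9.0e-04 -1.0e+00] t 3.12
```

drive_tool(deltas=[[0,0,0,0.8,-0.7,11,0.1],[0,0,0,0,0,11,0.1],[0,0,0,0,0,11,0.1],[0,0,0,0,0,11,0.1],[0,0,0,0,0,11,0.1],[0,0,0,0,0,11,0.1],[0,0,0,0,0,0,0.1],[0,0,0,0,0,0,0.1]])

```text
clock: 3.78
tcp_pos: [0.4457, -0.2314, 0.0996]
tcp_rot: [0.893, -0.45, -0.001, -0.0]
force: [-0.1, -0.6, 0.1]
finger_gap: 0.552
grip_force: 0.0
```

drive_tool(deltas=[[0,0,0,0,0,0,-0.3],[0,0,0,0,0,0,-0.5],[0,0,0,0,0,0,-0.7],[0,0,0,0,0,0,-1],[0,0,0,0,0,0,-1],[0,0,0,0,0,0,-1],[0,0,0,0,0,0,-1],[0,0,0,0,0,0,-1]], force=60)

```text
clock: 4.45
tcp_pos: [0.447, -0.2324, 0.1017]
tcp_rot: [0.893, -0.45, 0.001, 0.0]
force: [-0.5, 0.1, 6.1]
finger_gap: 0.146
grip_force: 60.0
```

drive_tool(deltas=[[0,0,0,0,0,-5,-1],[0,0,0,0,0,-10,-1],[0,0,0,0,0,-15,-1],[0,0,0,0,0,-20,-1],[0,0,0,0,0,-25,-1],[0,0,0,0,0,-25,-1],[0,0,0,0,0,-25,-1],[0,0,0,0,0,-25,-1],[0,0,0,0,0,-15,-1],[0,0,0,0,0,0,-1]])

```text
clock: 5.28
tcp_pos: [0.4476, -0.2328, 0.27]
tcp_rot: [0.893, -0.45, 0.003, 0.001]
force: [0.9, -0.2, -3.3]
finger_gap: 0.142
grip_force: 58.8
```

Run:
```python
from h import *
im,d,k=snap("wrist","w3"); s=bot.read_state(); print(s["force"],s["torque"],s["finger_gap"],s["grip_force"])
togo([.50,.10,.27],-105);
```

```text
[ 0.88584169  0.37095688 -3.85056008] [-0.02900182 -0.04074783  0.02477263] 0.14515513240985634 58.79840612411499
tool shift mm [-235.4 -240.5   -3.1] wz deg -38.47 tilt [ 0.0025 -0.0018 -1.    ] t 5.33
```

View pics/w3.png

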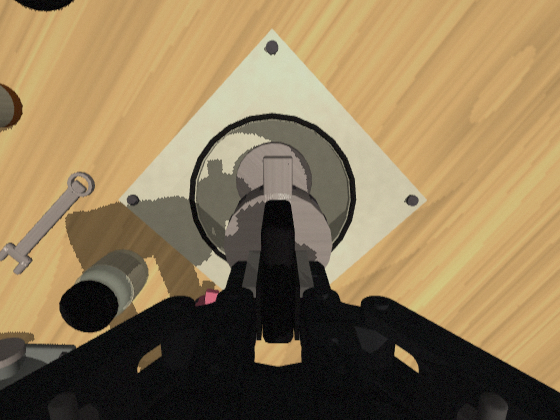

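The wrist view shows the insert held upright with its black handle between the pads, around (278,270), and clear of the port.

drive_tool(deltas=[[0,0,0,-12,-9,0,-1],[0,0,0,-24,-17,0,-1],[0,0,0,-24,-17,0,-1],[0,0,0,-24,-17,0,-1],[0,0,0,-24,-17,0,-1],[0,0,0,-24,-17,0,-1],[0,0,0,-24,-17,0,-1],[0,0,0,-24,-17,0,-1],[0,0,0,-24,-17,0,-1],[0,0,0,-24,-17,0,-1]])

```text
clock: 6.17
tcp_pos: [0.4388, 0.0497, 0.2633]
tcp_rot: [0.893, -0.45, -0.002, 0.001]
force: [0.9, -0.3, -4.5]
finger_gap: 0.141
grip_force: 58.9
```

drive_tool(deltas=[[0,0,0,-24,-17,0,-1],[0,0,0,-24,-17,0,-1],[0,0,0,-24,-17,0,-1],[0,0,0,-24,-17,0,-1],[0,0,0,-24,-17,0,-1],[0,0,0,-24,-17,0,-1],[0,0,0,-12,-9,0,-1],[0,0,0,-8,-6,0,-1],[0,0,0,0,0,0,-1]])

```text
clock: 6.92
tcp_pos: [0.4449, 0.2061, 0.2656]
tcp_rot: [0.906, -0.423, -0.014, -0.018]
force: [0.8, -0.6, -3.8]
finger_gap: 0.147
grip_force: 58.9
```

drive_tool(deltas=[[0,0,-0.05,0,0,0,-1],[0,0,-0.1,0,0,0,-1],[0,0,-0.12,0,0,0,-1],[0,0,-0.12,0,0,0,-1],[0,0,-0.12,0,0,0,-1],[0,0,-0.12,0,0,0,-1],[0,0,-0.06,0,0,0,-1],[0,0,0,0,0,0,-1],[0,0,0,0,0,0,-1]])

```text
clock: 7.67
tcp_pos: [0.4449, 0.2052, 0.266]
tcp_rot: [0.995, -0.094, -0.007, -0.022]
force: [1.0, 0.5, -4.8]
finger_gap: 0.147
grip_force: 58.9
```

Run:
```python
from h import *
im,d,k=snap("wrist","w4"); s=bot.read_state(); print(yaw(),s["tcp_pos"],s["joint_positions"])
P=cloud(d,k); rz=(abs(P[...,2]-.09)<.005)&(np.hypot(P[...,0]-.553,P[...,1]-.257)<.075)
q=P[rz]; print(rz.sum(),cv2.minEnclosingCircle(q[:,:2].astype(np.float32)*1000),np.median(q[:,2]))
```

```text
-100.76797318695127 [0.44491526 0.20540038 0.26607427] [ 0.23917445 -0.14165485  1.82272926  0.04597706  1.4594182   1.99244631]
9548 ((555.2071533203125, 252.1111297607422), 61.83219528198242) 0.08954512282312935
```

View pics/w4.png

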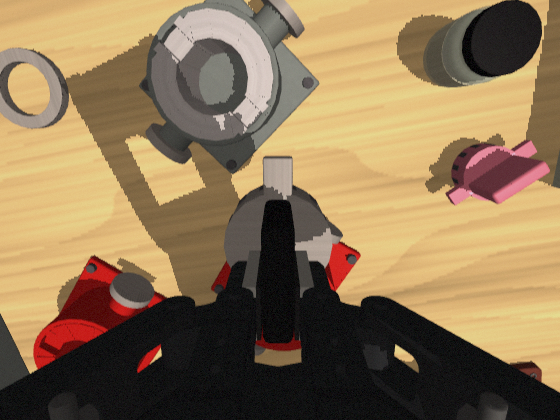

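The wrist view shows the grey housing's rim around (211,75) with its two notches upper-left and lower-right. The insert is still gripped at (278,270). The arm stopped at a wrist limit, which left a slight tilt to correct. Next I'll measure the notch yaw from depth.

Run:
```python
from h import *
for n,c in (("wrist",(.5551,.2522)),("top",(.5536,.2567))):
    z=np.load(n+".npz"); d=z["d"]; k=(z["f"],z["cx"],z["cy"],z["p"],z["r"]); P=cloud(d,k)
    x,y=P[...,0]-c[0],P[...,1]-c[1]; r=np.hypot(x,y)
    m=(r>.036)&(r<.054)&(P[...,2]>.075)&(P[...,2]<.0845)
    a=np.degrees(np.arctan2(y[m],x[m])); h,_=np.histogram(a,36,(-180,180)); print(n,m.sum(),h.tolist())
    t=np.radians(2*a); print(" notch yaw",np.degrees(np.angle(np.exp(1j*t).sum()))/2)
    m=(r>.066)&(r<.094)&(P[...,2]>.035)&(P[...,2]<.07)
    a=np.degrees(np.arctan2(y[m],x[m]));print(" stub",m.sum(),np.degrees(np.angle(np.exp(2j*np.radians(a)).sum()))/2)
    # rim: rim circle fit & foot
    f=(abs(P[...,2]-.012)<.005)&(r<.11); print(" foot",cv2.minAreaRect(P[f][:,:2].astype(np.float32)*1000))
# insert in hand
z=np.load("wrist.npz"); d=z["d"]; im=z["im"]; k=(z["f"],z["cx"],z["cy"],z["p"],z["r"]); P=cloud(d,k)
s=bot.read_state(); T=R.from_quat(s["tcp_rot"]).as_matrix(); Q=(P-s["tcp_pos"])@T*1000
print("lug tip (tool)",Q[160:190:6,278].round(1).tolist()); print(Q[200:340:20,278].round(1).tolist())
L=Q[165,255:300]; i=(L[:,2]<40); print("lug y range",L[i][:,1].min(),L[i][:,1].max())
L=Q[185,255:300]; i=(L[:,2]<40); print("lug y range",L[i][:,1].min(),L[i][:,1].max())
togo([.45,.252,.25],-75)
```

```text
wrist 909 [0, 9, 138, 155, 119, 2, 0, 0, 0, 0, 0, 0, 0, 0, 0, 0, 0, 0, 0, 0, 147, 182, 152, 5, 0, 0, 0, 0, 0, 0, 0, 0, 0, 0, 0, 0]
 notch yaw 34.779598871731864
 stub 2296 -56.2110235178225
 foot ((555.1199951171875, 252.2357177734375), (149.86151123046875, 149.95240783691406), 34.82059860229492)
top 109 [0, 1, 13, 16, 15, 2, 0, 0, 0, 0, 0, 0, 1, 0, 0, 1, 3, 1, 1, 1, 16, 15, 12, 0, 0, 0, 0, 3, 2, 0, 0, 0, 0, 1, 2, 3]
 notch yaw 32.444577207020046
 stub 281 -55.183304373546946
 foot ((552.053955078125, 257.8490905761719), (205.02980041503906, 206.70582580566406), 68.6060791015625)
lug tip (tool) [[46.9, 1.9, 26.7], [43.6, 1.9, 27.5], [40.4, 1.9, 27.2], [37.3, 1.9, 26.4], [33.9, 1.9, 27.2]]
[[26.0, 1.9, 22.8], [25.9, 1.8, -12.0], [21.2, 1.8, -24.1], [12.3, 1.8, -23.6], [3.1, 1.8, -23.5], [-6.6, 1.8, -23.1], [-16.6, 1.8, -22.9]]
lug y range -6.095567767227705 9.362552001282948
lug y range -6.166541908319487 9.523380414078249
tool shift mm [ -3.4 -46.   18.1] wz deg -25.77 tilt [-0.0096  0.0447 -0.999 ] t 7.72
```

```bash
cat >> h.py <<'E'
def turn(y):
    T=R.from_quat(bot.read_state()["tcp_rot"]); a=np.radians(y)
    yy=np.array([np.cos(a),np.sin(a),0]); zz=np.array([0,0,-1.]); G=R.from_matrix(np.stack([np.cross(yy,zz),yy,zz],1))
    print("rotvec tool",(T.inv()*G).as_rotvec().round(4))
E
python3 - <<'E'
from h import *
turn(-96); togo([.4656,.2616,.25],-96)
E
```

```text
rotvec tool [-0.0428  0.0161 -0.0828]
tool shift mm [ 10.1 -58.3  18.4] wz deg -4.77 tilt [-0.0096  0.0447 -0.999 ] t 7.72
```

drive_tool(deltas=[[-0.0214,0.008,-0.0414,0,0,0,-1],[-0.0214,0.008,-0.0414,0,0,0,-1],[0,0,0,2,-12,3,-1],[0,0,0,2,-12,3,-1],[0,0,0,2,-12,3,-1],[0,0,0,2,-12,3,-1],[0,0,0,2,-10,3,-1],[0,0,0,0,0,0,-1],[0,0,0,0,0,0,-1],[0,0,0,0,0,0,-1]])

```text
clock: 8.55
tcp_pos: [0.4604, 0.2628, 0.2508]
tcp_rot: [0.999, -0.05, -0.0, 0.0]
force: [0.4, -0.1, -4.6]
finger_gap: 0.145
grip_force: 59.0
```

```bash
cat > m2.py <<'E'
from h import *
import sys
im,d,k=snap("wrist",sys.argv[1]); s=bot.read_state(); print(yaw(),s["tcp_pos"],s["joint_positions"][5])
P=cloud(d,k); T=R.from_quat(s["tcp_rot"]).as_matrix(); Q=(P-s["tcp_pos"])@T*1000
f=lambda q:cv2.minAreaRect(q.astype(np.float32))
r=np.hypot(P[...,0]-.5551,P[...,1]-.2522)
print("foot tool",f(Q[(abs(P[...,2]-.012)<.005)&(r<.11)][:,:2]))
rim=(abs(P[...,2]-.09)<.005)&(r<.075); print("rim tool",cv2.minEnclosingCircle(Q[rim][:,:2].astype(np.float32)),Q[rim][:,2].mean())
x,y=P[...,0]-.5551,P[...,1]-.2522
m=(r>.036)&(r<.054)&(P[...,2]>.075)&(P[...,2]<.0845); print("notch",m.sum(),np.degrees(np.angle(np.exp(2j*np.arctan2(y[m],x[m])).sum()))/2)
g=im.astype(int).sum(-1)
lug=(abs(Q[...,2]-26.8)<2)&(Q[...,0]>34)&(Q[...,0]<60)&(abs(Q[...,1])<15); q=Q[lug]; print("lug x max",np.percentile(q[:,0],99.5),"y",np.percentile(q[:,1],[.5,99.5]),lug.sum())
hd=(abs(Q[...,2]+23.5)<2)&(g<110)&(abs(Q[...,0])<40)&(abs(Q[...,1])<12); q=Q[hd]; print("handle",f(q[:,:2]),hd.sum())
turn(-96)
E
python3 m2.py w5
```

```text
-95.79233856634637 [0.46055933 0.26264889 0.2510876 ] 2.0413678006158085
foot tool ((95.16140747070312, 1.03369140625), (150.44338989257812, 149.879150390625), 49.34653091430664)
rim tool ((95.34367370605469, 0.822311282157898), 61.99002456665039) 161.5925729075168
notch 999 34.78655088523735
lug x max 47.57393413579458 y [-6.54271163  9.10161561] 774
handle ((-1.6037521362304688, 1.7033452987670898), (15.258282661437988, 55.03851318359375), 88.02279663085938) 3319
rotvec tool [0.     0.0001 0.0036]
```

drive_tool(deltas=[[0,0,0.0036,10,-0.5,3,-1],[0,0,0,20,0,10,-1],[0,0,0,25,0,10,-1],[0,0,0,25,0,15,-1],[0,0,0,17,0,15,-1],[0,0,0,0,0,15,-1],[0,0,0,0,0,10,-1],[0,0,0,0,0,0,-1],[0,0,0,0,0,0,-1],[0,0,0,0,0,0,-1]])

```text
clock: 9.43
tcp_pos: [0.5574, 0.2535, 0.1743]
tcp_rot: [0.999, -0.052, 0.001, -0.0]
force: [0.8, -0.4, -3.5]
finger_gap: 0.149
grip_force: 59.0
```

Run:
```python
from h import *
im,d,k=snap("wrist","w6"); im,d,k=snap("scene","s6"); turn(-96); togo([.5572,.2533,.1268],-96); print(bot.read_state()["force"])
```

```text
rotvec tool [-0.0015 -0.0025  0.0004]
tool shift mm [-0.5  0.5 48. ] wz deg 0.03 tilt [ 0.0026  0.0012 -1.    ] t 9.53
[ 4.78335219e-03 -4.79257056e-01 -4.97408834e+00]
```

View pics/w6.png

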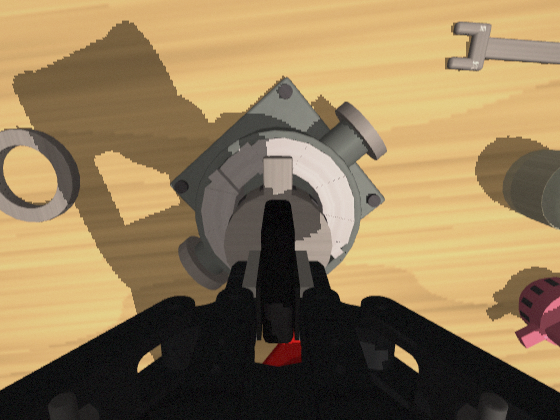

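The insert is centred over the bore, with the lug at (278,172) and the nearest notch at (213,170), so it is well off the notch. I'll lower it gently.

drive_tool(deltas=[[0,0,0,-0.4,0.4,5,-1],[0,0,0,0,0,5,-1],[0,0,0,0,0,4,-1],[0,0,0,0,0,4,-1],[0,0,0,0,0,4,-1],[0,0,0,0,0,0,-1]], force=40)

```text
clock: 10.03
tcp_pos: [0.5558, 0.2527, 0.1496]
tcp_rot: [0.999, -0.052, -0.001, 0.0]
force: [-0.2, -0.3, -3.9]
finger_gap: 0.149
grip_force: 59.0
```

drive_tool(deltas=[[0,0,0,0,0,4,-1],[0,0,0,0,0,4,-1],[0,0,0,0,0,4,-1],[0,0,0,0,0,4,-1],[0,0,0,0,0,3,-1],[0,0,0,0,0,0,-1]])

```text
clock: 10.53
tcp_pos: [0.5562, 0.2528, 0.1311]
tcp_rot: [0.999, -0.052, -0.001, 0.0]
force: [0.2, 0.5, -5.2]
finger_gap: 0.147
grip_force: 59.0
```

drive_tool(deltas=[[0,0,0,0,0,1.5,-1],[0,0,0,0,0,1.5,-1],[0,0,0,0,0,1,-1],[0,0,0,0,0,0,-1],[0,0,0,0,0,0,-1]])

```text
clock: 10.95
tcp_pos: [0.5567, 0.2529, 0.1282]
tcp_rot: [0.999, -0.052, 0.0, -0.0]
force: [0.1, -0.8, -4.2]
finger_gap: 0.15
grip_force: 59.0
```

drive_tool(deltas=[[0,0,0,0,0,1,-1],[0,0,0,0,0,1,-1],[0,0,0,0,0,0,-1],[0,0,0,0,0,0,-1]])

```text
clock: 11.28
tcp_pos: [0.5569, 0.253, 0.1267]
tcp_rot: [0.999, -0.052, 0.0, -0.0]
force: [-1.4, -0.8, 0.5]
finger_gap: 0.144
grip_force: 59.6
```

drive_tool(deltas=[[0,0,0,0,0,0.7,-1],[0,0,0,0,0,0,-1],[0,0,0,0,0,0,-1],[0,0,0,0,0,0,-1]])

```text
clock: 11.62
tcp_pos: [0.5569, 0.2531, 0.1267]
tcp_rot: [0.999, -0.052, 0.0, -0.0]
force: [-3.5, -0.7, 5.0]
finger_gap: 0.145
grip_force: 60.4
```

The lugs are now resting on the rim 41° off the notches, under light pressure. Next I'll turn it.

drive_tool(deltas=[[0,0,-0.05,0,-0.1,0,-1],[0,0,-0.05,0,-0.1,0,-1],[0,0,-0.05,0,-0.1,0,-1],[0,0,-0.05,0,-0.1,0,-1],[0,0,-0.05,0,-0.1,0,-1],[0,0,-0.05,0,-0.1,0,-1],[0,0,0,0,0,0,-1]])

```text
clock: 12.2
tcp_pos: [0.5578, 0.2539, 0.1267]
tcp_rot: [0.995, 0.098, 0.002, -0.0]
force: [-0.1, -0.1, 3.3]
finger_gap: 0.149
grip_force: 60.2
```

Run:
```python
from h import *
turn(-55.2);s=bot.read_state(); print(s["force"],s["torque"],s["tcp_pos"])
```

```text
rotvec tool [ 0.     -0.0032 -0.4104]
[-0.11506041 -0.08075189  3.32716356] [-0.01387912  0.01408773  0.08220701] [0.55783045 0.25389656 0.12673531]
```

drive_tool(deltas=[[0,0,-0.05,0,-0.1,0,-1],[0,0,-0.05,0,-0.1,0,-1],[0,0,-0.05,0,-0.1,0,-1],[0,0,-0.05,0,-0.1,0.3,-1],[0,0,-0.05,0,-0.1,0,-1],[0,0,-0.05,0,-0.1,0,-1],[0,0,0,0,0,0,-1]])

```text
clock: 12.78
tcp_pos: [0.5577, 0.2545, 0.1267]
tcp_rot: [0.969, 0.245, 0.002, -0.0]
force: [1.0, -0.1, 5.9]
finger_gap: 0.142
grip_force: 60.4
```

Run:
```python
from h import *
turn(-55.2);s=bot.read_state(); print(s["force"],s["torque"],s["tcp_pos"])
```

```text
rotvec tool [ 0.0006 -0.0034 -0.1119]
[ 1.01648508 -0.14980296  5.88154344] [0.0245465  0.04527348 0.00860256] [0.55774764 0.25445764 0.12665183]
```

drive_tool(deltas=[[0,0,-0.025,0,0,0.2,-1],[0,0,-0.025,0,0,0.2,-1],[0,0,-0.02,0,0,0.2,-1],[0,0,-0.02,0,0,0.2,-1],[0,0,-0.02,0,0,0,-1],[0,0,0,0,0,0,-1],[0,0,0,0,0,0,-1]])

```text
clock: 13.37
tcp_pos: [0.5558, 0.254, 0.1233]
tcp_rot: [0.955, 0.298, -0.001, -0.0]
force: [1.3, 0.5, -4.2]
finger_gap: 0.145
grip_force: 59.1
```

Run:
```python
from h import *
turn(-55.2);s=bot.read_state(); print(s["force"],s["torque"],s["tcp_pos"])
```

```text
rotvec tool [-0.0008  0.0013 -0.0026]
[ 1.25329435  0.48025454 -4.19107075] [ 0.11289017 -0.10775041  0.05093441] [0.55581842 0.25400937 0.12334918]
```

Height has dropped 3.4 mm and the force is back to the insert's own weight, so the lugs are entering the notches. I'll follow down.

drive_tool(deltas=[[0,0,0,0,0,1.5,-1],[0,0,0,0,0,1.5,-1],[0,0,0,0,0,1.5,-1],[0,0,0,0,0,1,-1],[0,0,0,0,0,0,-1],[0,0,0,0,0,0,-1]])

```text
clock: 13.87
tcp_pos: [0.5563, 0.2541, 0.1187]
tcp_rot: [0.955, 0.298, -0.0, -0.0]
force: [0.3, -0.6, -6.1]
finger_gap: 0.148
grip_force: 59.1
```

drive_tool(deltas=[[0,0,0,0,0,1,-1],[0,0,0,0,0,1,-1],[0,0,0,0,0,0.7,-1],[0,0,0,0,0,0,-1],[0,0,0,0,0,0,-1],[0,0,0,0,0,0,-1]])

```text
clock: 14.37
tcp_pos: [0.5566, 0.2542, 0.1167]
tcp_rot: [0.955, 0.298, 0.0, -0.0]
force: [-2.0, -2.3, 1.7]
finger_gap: 0.145
grip_force: 59.8
```

It dropped exactly 10.0 mm and is home. I'll release and retract.

drive_tool(deltas=[[0,0,0,0,0,0,-0.6],[0,0,0,0,0,0,-0.3],[0,0,0,0,0,0,0],[0,0,0,0,0,0,0.1],[0,0,0,0,0,0,0.1],[0,0,0,0,0,0,0.1]])

```text
clock: 14.87
tcp_pos: [0.5565, 0.2542, 0.1161]
tcp_rot: [0.955, 0.298, 0.0, -0.0]
force: [-0.3, -0.1, 0.4]
finger_gap: 0.551
grip_force: 0.0
```

drive_tool(deltas=[[0,0,0,0,0,-5,0.1],[0,0,0,0,0,-10,0.1],[0,0,0,0,0,-20,0.1],[0,0,0,0,0,-20,0.1],[0,0,0,0,0,-20,0.1],[0,0,0,-20,0,-20,0.1],[0,0,0,-20,0,-20,0.1],[0,0,0,-20,0,0,0.1],[0,0,0,-10,0,0,0.1],[0,0,0,0,0,0,0.1]])

```text
clock: 15.7
tcp_pos: [0.4979, 0.2136, 0.232]
tcp_rot: [0.955, 0.298, 0.0, -0.0]
force: [-0.5, -0.4, -0.2]
finger_gap: 0.547
grip_force: 0.0
```

Run:
```python
from h import *
im,d,k=snap("wrist","w7"); P=cloud(d,k); r=np.hypot(P[...,0]-.5555,P[...,1]-.253)
x,y=P[...,0]-.5555,P[...,1]-.253
a=np.degrees(np.arctan2(y,x)); 
rim=(r>.052)&(r<.06); m1=(r>.036)&(r<.048)&(abs((a-34.8+90)%180-90)<7)&(P[...,2]<.105); m2=(r>.036)&(r<.06)&(abs((a-34.8+90)%180-90)>25)&(abs(P[...,2]-.09)<.02)
print("lug z",np.nanmedian(P[m1][:,2]),m1.sum(),"rim z",np.nanmedian(P[m2][:,2]))
g=im.astype(int).sum(-1); h=(r<.04)&(P[...,2]>.12)&(g<130); print("handle top z",np.nanpercentile(P[h][:,2],[50,95]),cv2.minAreaRect(P[h&(P[...,2]>.133)][:,:2].astype(np.float32)*1000))
im,d,k=snap("top"); P=cloud(d,k); m=np.zeros(d.shape,bool); m[160:195,310:345]=1; m&=(abs(P[...,2]-.1)<.012)
print("jar",cv2.minEnclosingCircle(P[m][:,:2].astype(np.float32)*1000))
```

```text
lug z 0.08995663397826914 364 rim z 0.08972865746235717
handle top z [0.13970406 0.14103381] ((555.037353515625, 251.9911346435547), (54.35898971557617, 13.764215469360352), 35.00206756591797)
jar ((534.5400390625, 3.807706356048584), 29.27815818786621)
```

View pics/w7.png

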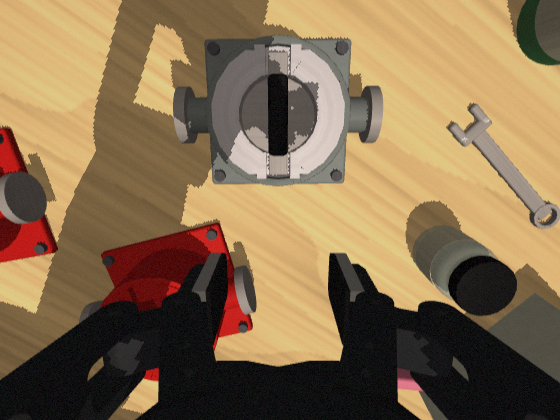

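The insert sits centred at (278,113) with both lugs in the notches, flush with the rim (0.0900 m against 0.0897 m). The jar is standing where it was, and the gripper is clear.

```bash
python3 -c "
from workcell import bot
print(bot.hand_in())"
```

```text
the job is handed in; nothing more can be done
None
```

The strainer insert is fully home in the filter housing: it was set on the rim about 41° off the notches, turned until both lugs dropped in flush, and released; the jar is still in place and the job was handed in at about 16 s.

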